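# Slide the hung carrier plate into the inclined loader

### The arm

A 7-joint arm with a two-finger parallel gripper is mounted at the origin on the work surface. World frame = base frame: x ahead of the robot, y to its left, z up, the work surface at z = 0. Lengths are in mm, angles in rad, forces in N, time in s.
With the tool pointing down it reaches from about 425 to 875 mm from the base axis. Payload 8.4 kg.
Tool frame: the origin (TCP) lies midway between the tips of the shut fingers; the grasp point (between the pads) lies 19 mm behind it; x points along the fingers, z is the direction in which the jaws open and shut, and the axes are right-handed (so a half turn about x gives the same grasp; the last joint's range is limited). The gripper opens to 85 mm and grips with 20 to 120 N. Pads are 22 mm wide; open, the fingers measure 114 mm over their backs; the gripper's body (76 mm by 85 mm) begins 54 mm behind the grasp point. The pads swing forward as they close: fully open they stand 13 mm farther back than shut.
Start: joints at [1.085, 0.333, 0.04, 1.465, -0.013, 1.343, -0.059], TCP at [245.173, -601.959, 231.308] pointing down, gripper open.
Joint ranges: [-2.58, 2.58], [-0.38, 2.09], [-1.3, 1.39], [0.25, 2.4], [-1.5, 4.64], [0.08, 2.09], [-2.65, 2.65]. Speed limits (rad/s): [2.22, 2.22, 2.79, 2.79, 3.14, 3.14, 3.14].

### API

Orientations are given as a unit quaternion [w, x, y, z].
In Python, from station import robot gives the robot as it stands.
- The arm moves only by the tool drive_tool, never from a script. Its argument "series" is text: rows parted by semicolons, each of 7 numbers parted by spaces: the shift along the world's x, y, z in mm, then the turn, a rotation vector about the world's x, y, z in rad, then the finger opening in mm, from 0 to 85.4. In form: tx ty tz wx wy wz gripper; .... A call has 1 to 5 rows; each row is the pose to reach, as a shift and turn from the pose commanded when the call began; what a row does not reach only later rows make up. A row lasts 1/10 s, in which the tool goes at most 50 mm and 8.59 degrees, less where a joint would pass 70% of its speed; a pose out of reach is approached as far as the arm can. A call with a gripper value outside its range is refused whole. The fingers move at their own pace and stop on an object; "grip_force" is the grip in N (left out, the last holds). Time passes only in rows, so rows that repeat a pose let the fingers close. It gives the time, the measured TCP pose, the force and the opening at its end, in the units of the state.
- robot.get_state(): the state, without advancing time (a new reading comes with each control period).
- robot.capture(name): name is "scene" or "top"; returns the picture (480x640x3 uint8, red, green, blue); there is no depth.
- robot.get_calibration(name): a dict with "vfov" (degrees; the focal length in pixels is half the picture's height over the tangent of half this angle, whatever the lens; pixels are square), "cx", "cy" (the principal point, pixels), "rvec" (rotation vector, rad) and "tvec" (3), from world to camera coordinates, as OpenCV has them. Camera axes: x right, y down, z forward; pixel columns grow to the right and rows downward; lengths in mm; the calibration is good to about 2 mm. A picture is of the moment at which its call begins. get_calibration takes no time and is no camera call.
- robot.close_job(): hands the job in, once; it reports no verdict.
Trained networks look in the newest picture that a camera, given by its name, has taken for a name from the list of things; names that differ only in an ending like _2 or _b are one class to them, and where a whole thing is asked for, a point or a joint stands for the part that bears it (a point fixed in the world has none). Each returns a list of dicts, best first, with "p" (0 to 1); they miss things now and then, are a little off and sometimes report something else, mostly with a low value. They report only what shows in the picture. A call takes as long as a camera call. They do not tell look-alikes from the thing itself.
- robot.regions_of(camera, name): "region" (480x640 bool, what is visible of it) and "extent" ([left, top, right, bottom] in pixels, round what is visible of it).
The state is a dict: "time_s": time; "joint_pos": joint angles; "joint_vel": joint speeds; "joint_torque": joint torques, N m; "ee_pos": TCP position; "eef_rot": TCP orientation; "ft_force": force on the tool from outside, world axes, zero at the start; "wrist_torque": the same for the moment, N m; "opening": finger opening in mm.
Only numpy, scipy, OpenCV 4.12 (cv2) and the standard library are available. Lean on these libraries where they do the work, as an engineer would, in place of code of your own. Each camera call takes 0.05 s, during which the arm holds its last target. There are 200 camera calls.

### The job

A blue tube carrier plate hangs by its lip on the sloping parking stand. Take it by its grip block, first swing its lower end up by about 20 degrees while the lip still rests on the ledge, and only then lift the lip off; then slide the plate, lower end first, down into the inclined loader's grooves until it is fully home against the end stop, and let go. Leave the tube rack, the bottle and the jar alone.

Things in the scene. Friction and masses are not known exactly. Their poses are not given: they have to be found in the camera images.
- plate: loose blue perforated plate, 120 (x) x 90 (y) x 6 mm (z 0 to 6), 0.15 to 0.31 kg. Origin: centre of the underside; x points to the lip end (upper end as hung), z out of the face with the grip. As hung it slopes 32 degrees, lip end up and away from the robot, lower end towards it; its yaw varies by 16 degrees and it may sit 8 mm off centre along the ledge
- plate_grip (a point): middle of the plate's grip block, plate frame (-10, 0, 26) mm: an upright aluminium block across the plate, 10 mm thick (along plate x), 60 mm wide (along y, round ends), from the plate's face at z 6 up to z 46 mm. Pinch it along the plate's x; axes as the plate's
- plate_lip (a point): inner corner of the plate's lip, plate frame (55, 0, 0) mm. The lip is a tab 40 mm wide (y -20 to 20), 5 mm thick (x 55 to 60), that projects 12 mm below the underside; axes as the plate's
- plate_lead (a point): middle of the lower edge of the end without lip, which enters the loader first: plate frame (-60, 0, 0) mm
- ledge (a point): upper back edge, at its middle, of the stand's ledge bar, behind which the lip hangs; the plate can hinge about it. Fixed. The bar is 84 mm long, 14.5 mm wide down the slope, 10 mm high; a like bar carries the plate from below about 90 mm further down the slope. Bars on posts on a 160 x 110 mm base; the plate merely rests on them. Axes as the hung plate's
- guide: the loader's inclined aluminium guide, fixed, on posts on a 190 x 120 mm base; yaw varies by 16 degrees. Origin and axes: those of the plate when fully home. x points up the 30 degree slope to the mouth (upper end, away from the robot), y across, z out of the floor. Floor: two rails, top at z 0, y 26 to 53 mm either side, x -60 to 80; open between, so the plate's lip passes
- guide_mouth (a point): start of the grooves, at floor level in the middle: guide frame (40, 0, 0) mm. From here down to x -60 each edge of the plate runs in a groove 7.8 mm high (for 6 mm); width between the cheeks 92 mm (for 90). The overhanging lips reach in to y +-37 and up to z 13 mm; open between them, so grip and fingers pass. They begin with an upward flare, x 40 to 50, up to z 18 mm
- guide_sill (a point): middle of the open sill above the mouth, floor level: guide frame (60, 0, 0) mm. From x 40 to 80 the floor rails are bare on top, with side cheeks 12 mm high that flare from 92 to about 102 mm apart, so the plate's leading edge can be laid down here and slid in
- guide_rollers (a point): middle of the line below two steel hold-down drums, guide frame (-20, 0, 4) mm: 16 mm diameter, at y +-43.5, one over each plate edge, sprung, not turning. The plate's leading edge must lift both by 2 mm to pass (about 4 N of spring each), so from here on, over the last 40 mm, the plate drags, some 2 to 8 N, will not slide by its own weight and stays where it is left
- guide_stop (a point): foot of the end stop, middle: guide frame (-60, 0, 0) mm; a rigid bar across the lower end, up to z 12 mm, that the plate's leading edge meets when home. No latch
- tube_rack: bystander: loose rack of white tubes on a blue base, 86 x 128 x 55 mm, origin at the centre of its underside
- reagent_bottle: bystander: amber bottle, 68 mm diameter, 150 mm high, origin at its underside
- sample_jar: bystander: white jar, 64 mm diameter, 80 mm high, origin at its underside
Not all that is in view belongs to the job. What is shaped like the part that bears ledge but orange is not meant. There is more than one size of the plate; the one meant has the size given above.

How it is judged (in metres and radians):
On the way, in this order (a step that is already met when the one before it is completed fails the run):
1. the plate's lower end swung up so that the plate slopes less than 21 degrees, its lip still within 12 mm of the ledge (angle between plate's own z axis and vertical below 0.367 rad and x of plate_lip in the frame of ledge between -0.012 and 0.012 m and z of plate_lip in the frame of ledge below 0.012 m), for 0.1 s.
2. the lip is lifted off the ledge, at least 40 mm away (distance between plate_lip and ledge above 0.04 m), for 0.1 s.
3. the plate's leading edge is in the loader's grooves, under both overhanging lips, by 5 mm or more (x of plate_lead in the frame of guide between -0.055 and 0.035 m and y of plate_lead in the frame of guide between -0.004 and 0.004 m and z of plate_lead in the frame of guide between -0.003 and 0.0035 m), for 0.05 s.
At the end, for the whole second after the job is handed in: the plate lies in the guide's grooves, lip end up the slope, its leading edge within 3.5 mm of the end stop, both ends within 4 mm of the middle and of the floor level, at rest and released (x of plate_lead in the frame of guide between -0.0635 and -0.0565 m and y of plate_lead in the frame of guide between -0.004 and 0.004 m and z of plate_lead in the frame of guide between -0.003 and 0.0035 m and y of plate_lip in the frame of guide between -0.004 and 0.004 m and z of plate_lip in the frame of guide between -0.004 and 0.004 m and linear speed of plate below 0.02 m/s); the robot touches nothing.
It fails at once if the tube rack is moved by more than 15 mm or tipped (distance of tube_rack from where it was at the start of the episode above 0.015 m or angle between tube_rack's own z axis and vertical above 0.2 rad).
It fails at once if the reagent bottle is moved by more than 15 mm or tipped (distance of reagent_bottle from where it was at the start of the episode above 0.015 m or angle between reagent_bottle's own z axis and vertical above 0.2 rad).
It fails at once if the sample jar is moved by more than 15 mm or tipped (distance of sample_jar from where it was at the start of the episode above 0.015 m or angle between sample_jar's own z axis and vertical above 0.2 rad).
It also fails if it takes over 54 s, if anything falls off the work surface, if the arm or the gripper's body presses on something with over 40 N, if the wrist force passes 120 N, or if a joint passes its speed limit or range.

## Working session

There is one attempt and no reset: what is moved stays moved. The work goes in short steps, Python scripts to look and compute and a tool call to move; the robot and the scene stay as the last step left them, time stands still between calls to the robot, and variables do not carry over. Pictures are saved under pics/ and viewed, about 8 in all and at most 12, crops included, and the job is handed in when it is done.

Besides the shell and the picture viewer there is one more tool, called after "Request:" as name(argument=value, ...) on one line, values as JSON. drive_tool: Moves the arm, as the interface text tells. Its arguments: {"type":"object","properties":{"series":{"type":"string"},"grip_force":{"type":"number"}},"required":["series"]}

```bash
mkdir -p pics; ls; python3 - <<'E'
from station import robot
import cv2,numpy as np
for n in("scene","top"):
    im=robot.capture(n);cv2.imwrite(f"pics/{n}0.png",im[...,::-1]);c=robot.get_calibration(n);print(n,c)
    R=cv2.Rodrigues(np.array(c['rvec'],float))[0];print(-R.T@np.array(c['tvec']))
    for t in("plate","plate_grip","guide","ledge","tube_rack","reagent_bottle","sample_jar"):
        try:
            for r in robot.regions_of(n,t): print(n,t,round(r['p'],2),r['extent'],int(r['region'].sum()))
        except Exception as e: print(t,e)
print(robot.get_state())
E
```

```text
pics
scene {'vfov': 49.151243344373945, 'cx': 321.396916548452, 'cy': 245.5786686997278, 'rvec': array([ 1.4110924 ,  1.94392165, -1.00040586]), 'tvec': array([ 193.40371005, -279.30494366, 1822.95585145])}
[1621.1024473   331.16923704  837.22044572]
scene plate 0.95 [394.9, 226.6, 432.0, 251.4] 643
scene plate 0.65 [343.2, 241.3, 377.1, 261.8] 460
scene plate_grip 0.84 [348.2, 237.3, 379.1, 261.0] 418
scene plate_grip 0.59 [395.4, 225.3, 435.1, 254.0] 654
scene plate_grip 0.51 [261.9, 278.4, 325.9, 324.9] 2117
scene guide 0.66 [234.8, 206.3, 298.1, 229.6] 873
scene ledge 0.63 [361.2, 292.5, 403.5, 310.5] 476
scene tube_rack 0.76 [261.5, 278.3, 325.6, 323.0] 2053
scene reagent_bottle 0.85 [489.4, 241.5, 526.3, 301.8] 1663
scene sample_jar 0.87 [180.3, 191.5, 207.9, 224.3] 635
top {'vfov': 45.18447138125275, 'cx': 315.29932482959646, 'cy': 241.61797153478616, 'rvec': array([ 2.12644016, -2.12876175,  0.18742421]), 'tvec': array([   4.13206274,  646.1777807 , 1411.11824823])}
[3.86664953e+02 7.71722627e-01 1.50309917e+03]
top plate 0.98 [206.1, 257.3, 249.6, 304.0] 1693
top plate 0.74 
[... 317 characters left out ...]
os': array([ 1.08477245,  0.33316035,  0.03986546,  1.46538704, -0.01342041,
        1.34332126, -0.05849448]), 'joint_vel': array([-3.14343744e-04,  3.78242527e-04,  8.34284660e-04, -9.51570091e-04,
       -1.25542599e-03, -3.24821543e-04, -9.91166575e-05]), 'joint_torque': array([ 9.49387504e-04, -6.58248281e+01,  1.36355549e+00, -4.05810642e+01,
        1.67444895e-02,  2.67128351e-03, -1.43552182e-05]), 'ee_pos': array([ 245.21556274, -601.93916983,  231.33939997]), 'eef_rot': array([ 0.58678585,  0.39458624,  0.58677786, -0.39455774]), 'ft_force': array([-0.21220446, -0.52064519,  0.10969258]), 'wrist_torque': array([-0.01529775, -0.04057706,  0.01012816]), 'opening': 85.40920854218263}
```

```bash
python3 - <<'E'
import cv2
t=cv2.imread("pics/top0.png")[150:360,100:520];cv2.imwrite("pics/topc.png",cv2.resize(t,(800,400),interpolation=cv2.INTER_CUBIC))
t=cv2.imread("pics/scene0.png")[170:350,160:540];cv2.imwrite("pics/scenec.png",cv2.resize(t,(800,379),interpolation=cv2.INTER_CUBIC))
E
```

```text
(no output)
```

View pics/topc.png

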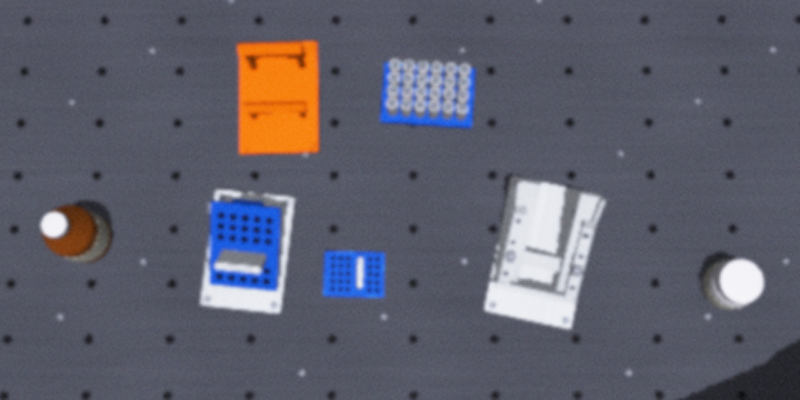

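View pics/scenec.png

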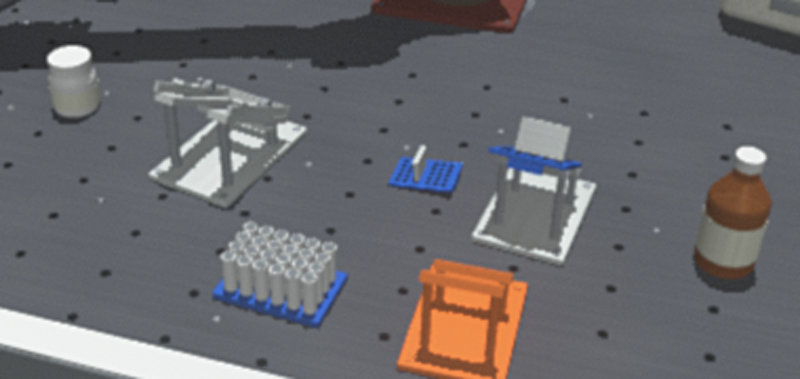

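```bash
python3 - <<'E'
import cv2,numpy as np
T=cv2.imread("pics/top0.png");S=cv2.imread("pics/scene0.png")
def crop(I,x,y,w,h,s):
    c=cv2.resize(I[y:y+h,x:x+w],(w*s,h*s),interpolation=cv2.INTER_CUBIC)
    for i in range(0,w,10):
        if (x+i)%10==0 or True:
            k=i+(-x)%10
            if k<w: cv2.line(c,(k*s,0),(k*s,4),(0,255,255),1);cv2.putText(c,str(x+k),(k*s,14),0,.35,(0,255,255),1)
    for i in range(0,h,10):
        k=i+(-y)%10
        if k<h: cv2.line(c,(0,k*s),(4,k*s),(0,255,255),1);cv2.putText(c,str(y+k),(5,k*s+4),0,.35,(0,255,255),1)
    return c
cv2.imwrite("pics/g.png",np.hstack([crop(T,355,238,66,84,6),crop(S,230,204,80,84,5)]))
cv2.imwrite("pics/p.png",np.hstack([crop(T,200,245,60,74,7)[:518],crop(S,382,218,60,74,6).copy() if 0 else cv2.copyMakeBorder(crop(S,382,218,62,74,6),0,74,0,0,0)]))
E
```

```text
Traceback (most recent call last):
ValueError: all the input array dimensions except for the concatenation axis must match exactly, but along dimension 0, the array at index 0 has size 504 and the array at index 1 has size 420
```

```bash
cat > crop.py <<'E'
import cv2,numpy as np
def crop(I,x,y,w,h,s):
    c=cv2.resize(I[y:y+h,x:x+w],(w*s,h*s),interpolation=cv2.INTER_CUBIC)
    for u in range(x+(-x)%10,x+w,10):
        cv2.line(c,((u-x)*s+s//2,0),((u-x)*s+s//2,5),(0,255,255),1);cv2.putText(c,str(u),((u-x)*s,16),0,.35,(0,255,255),1)
    for v in range(y+(-y)%10,y+h,10):
        cv2.line(c,(0,(v-y)*s+s//2),(5,(v-y)*s+s//2),(0,255,255),1);cv2.putText(c,str(v),(6,(v-y)*s+6),0,.35,(0,255,255),1)
    return c
def side(a,b):
    h=max(len(a),len(b));p=lambda i:cv2.copyMakeBorder(i,0,h-len(i),0,0,0)
    return np.hstack([p(a),p(b)])
E
python3 - <<'E'
from crop import *
T=cv2.imread("pics/top0.png");S=cv2.imread("pics/scene0.png")
cv2.imwrite("pics/g.png",side(crop(T,355,238,66,84,6),crop(S,230,204,80,70,5)))
cv2.imwrite("pics/p.png",side(crop(T,202,245,56,74,7),crop(S,382,222,66,74,6)))
E
```

```text
(no output)
```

View pics/g.png

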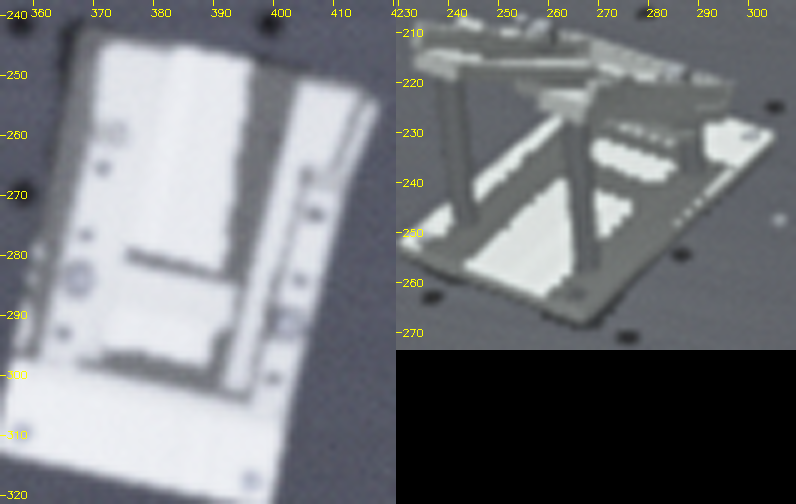

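View pics/p.png

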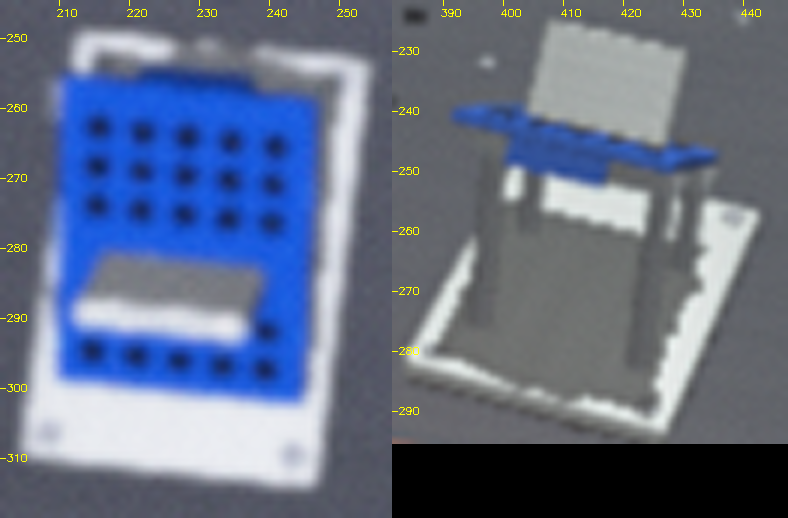

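```bash
cat > geo.py <<'E'
import cv2,numpy as np,json
from scipy.spatial.transform import Rotation as Ro
from station import robot
C={n:robot.get_calibration(n) for n in("scene","top")}
def proj(n,P):
    c=C[n];f=240/np.tan(np.radians(c['vfov']/2));K=np.array([[f,0,c['cx']],[0,f,c['cy']],[0,0,1]])
    return cv2.projectPoints(np.asarray(P,float).reshape(-1,3),np.array(c['rvec'],float),np.array(c['tvec'],float),K,None)[0][:,0]
def pose(p,tilt):  # p=x,y,z,yaw ; x axis up slope
    return np.array(p[:3]),Ro.from_euler('z',p[3])*Ro.from_euler('y',-np.radians(tilt))
def box(a,b): return np.array([[x,y,z] for x in(a[0],b[0]) for y in(a[1],b[1]) for z in(a[2],b[2])],float)
PL=np.vstack([box((-60,-45,0),(60,45,6)),box((55,-20,-12),(60,20,0))]); GR=box((-15,-25,6),(-5,25,46))
def bluehull(n,I,x,y,w,h,s=8):
    c=I[y:y+h,x:x+w].astype(np.float32); b=np.clip(c[...,2]-c[...,0],0,None)
    b=cv2.resize(b,(w*s,h*s),interpolation=cv2.INTER_LINEAR)
    m=(b>60).astype(np.uint8); k,l,st,_=cv2.connectedComponentsWithStats(m); m=(l==1+st[1:,4].argmax())
    pts=np.argwhere(m)[:,::-1]; return cv2.convexHull(pts.astype(np.float32))[:,0],(pts.max(0)+.5)/s-.5+[x,y]
def iouloss(h,P,n,x,y,s=8):
    q=cv2.convexHull(((proj(n,P)-[x,y]+.5)*s-.5).astype(np.float32))
    a,_=cv2.intersectConvexConvex(q,h.reshape(-1,1,2)); A,B=cv2.contourArea(q),cv2.contourArea(h)
    return 1-a/(A+B-a)
E
cat > plate.py <<'E'
from geo import *
from scipy.optimize import minimize
def fitplate(IT,IS,rt,rs,p0,tilt,free=False):
    ht,_=bluehull('top',IT,*rt);hs,_=bluehull('scene',IS,*rs)
    def L(p,parts=False):
        o,R=pose(p,p[4] if free else tilt);P=o+R.apply(PL)
        a=iouloss(ht,P,'top',*rt[:2]);b=iouloss(hs,P,'scene',*rs[:2]);return (a,b) if parts else a+b
    best=None
    p0=list(p0)+([tilt] if free else [])
    sx=np.vstack([np.zeros(len(p0)),np.diag([15,15,15,.1,5][:len(p0)])])+p0
    r=minimize(L,p0,method='Nelder-Mead',options=dict(initial_simplex=sx,maxiter=1500,xatol=.01,fatol=1e-6))
    r=minimize(L,r.x,method='Nelder-Mead',options=dict(maxiter=1500,xatol=.01,fatol=1e-6))
    return r.x,L(r.x,True)
if __name__=="__main__":
    IT=cv2.imread("pics/top0.png")[...,::-1];IS=cv2.imread("pics/scene0.png")[...,::-1]
    for z in(100,140,180):
        p,l=fitplate(IT,IS,(200,245,60,70),(385,230,60,30),(290,210,z,-.08),32)
        print(p.round(3),np.round(l,3))
    o,R=pose(p,32);print("grip proj",proj('scene',o+R.apply([[-10,-30,46],[-10,30,46]])),proj('top',o+R.apply([[-10,-30,46],[-10,30,46]])))
    print("grip",o+R.apply([-10,0,26]),"lip",o+R.apply([55,0,0]))
    print(fitplate(IT,IS,(200,245,60,70),(385,230,60,30),(290,210,140,-.08),32,True))
E
python3 plate.py
```

```text
[ 2.9e+02  2.1e+02  1.0e+02 -8.0e-02] [1. 1.]
[ 2.9e+02  2.1e+02  1.4e+02 -8.0e-02] [1. 1.]
[ 2.9e+02  2.1e+02  1.8e+02 -8.0e-02] [1. 1.]
grip proj [[424.85101055 145.07098152]
 [446.43643997 148.62883495]] [[232.33223679 407.23015264]
 [204.73237297 404.95516077]]
grip [267.81280701 211.77877177 196.75005786] lip [336.49346841 206.27256728 209.14555953]
(array([ 2.9e+02,  2.1e+02,  1.4e+02, -8.0e-02,  3.2e+01]), (1.0, 1.0))
```

```bash
cat >> geo.py <<'E'
def ray(n,uv,z):
    c=C[n];f=240/np.tan(np.radians(c['vfov']/2));R=cv2.Rodrigues(np.array(c['rvec'],float))[0];o=-R.T@np.array(c['tvec'],float)
    d=R.T@np.array([(uv[0]-c['cx'])/f,(uv[1]-c['cy'])/f,1]);return o+d*(z-o[2])/d[2]
E
sed -i 's/(290,210,z,-.08)/(*ray("top",(228,279),z)[:2],z,-.08)/;s/(290,210,140,-.08)/p/' plate.py
sed -i 's/^    print(fitplate.*$/    print(fitplate(IT,IS,(200,245,60,70),(385,230,60,30),p,32,True))/' plate.py
python3 plate.py;python3 -c "
from geo import *
print(ray('top',(390,275),100),ray('top',(228,279),100))"
```

```text
[ 5.49040e+02  2.18706e+02  7.99730e+01 -9.20000e-02] [0.035 0.087]
[ 5.49040e+02  2.18712e+02  7.99720e+01 -9.20000e-02] [0.035 0.088]
[ 5.49039e+02  2.18704e+02  7.99690e+01 -9.20000e-02] [0.035 0.087]
grip proj [[407.52710399 224.70723987]
 [431.18711881 229.97480979]] [[237.13905139 291.74926366]
 [212.43018927 289.49898116]]
grip [526.87369466 220.7428473   96.71948975] lip [595.48505701 214.43154837 109.11499143]
(array([ 5.48980661e+02,  2.18464682e+02,  8.01977411e+01, -7.93256118e-02,
        3.26795845e+01]), (0.03950818773326714, 0.0543510404521097))
[ 555.38816894 -179.25381433  100.        ] [546.01563542 216.77962056 100.        ]
```

```bash
cat > guide.py <<'E'
from geo import *
from scipy.optimize import minimize
from crop import *
E_=[]
for s in(-1,1):
    E_+=[((-60,26*s,0),(80,26*s,0)),((-60,37*s,13),(40,37*s,13)),((40,37*s,13),(50,37*s,18)),((80,26*s,0),(80,53*s,0)),((40,46*s,12),(80,51*s,12)),((50,37*s,18),(50,53*s,18)),((-60,53*s,13),(40,53*s,13)),((40,53*s,0),(80,53*s,0))]
E_+=[((-60,-46,12),(-60,46,12)),((-60,-26,0),(-60,26,0))]
def draw(c,n,p,x,y,s,both=True):
    o,R=pose(p,30)
    for i,(a,b) in enumerate(E_):
        q=((proj(n,o+R.apply([a,b]))-[x,y]+.5)*s-.5).round().astype(int)
        cv2.line(c,tuple(map(int,q[0])),tuple(map(int,q[1])),[(0,0,255),(0,200,0),(255,0,0),(255,0,255)][i%4],1)
    for yy in(43.5,-43.5):
        q=((proj(n,o+R.apply([[-20,yy,16]]))-[x,y]+.5)*s-.5).round().astype(int)[0];cv2.circle(c,tuple(map(int,q)),3,(0,255,255),1)
    return c
E
python3 - <<'E'
from guide import *
A={}
for n in("top","scene"):
    A[n]=np.mean([robot.capture(n).astype(np.float32) for _ in range(6)],0);np.save(f"pics/{n}_avg.npy",A[n])
o=[]
for z in(80,):
    # place drums at measured pixels at this z
    def L(p):
        q,R=pose(p,30);a=proj('top',q+R.apply([[-20,43.5,16],[-20,-43.5,16]]))
        return ((a-[[367.3,284.2],[402.8,291.2]])**2).sum()
    r=minimize(L,[555,-180,80,-.2],method='Nelder-Mead',options=dict(maxiter=3000));print(r.x,r.fun)
p=r.x;np.save('g0.npy',p)
def enh(I): 
    I=np.clip(I[...,::-1],0,255);g=I.mean(2);return np.clip(np.stack([255*(g/255)**1.0]*3,2),0,255).astype(np.uint8)
T,S=enh(A['top']),enh(A['scene'])
# stretch brights in top
c1=crop(np.clip((T.astype(float)-70)*255/185,0,255).astype(np.uint8),355,238,66,84,6)
hi=crop(np.clip((T.astype(float)-200)*255/50,0,255).astype(np.uint8),355,238,66,84,6)
c2=crop(np.clip(S.astype(float)*1.3,0,255).astype(np.uint8),230,204,72,50,5)
draw(c1,'top',p,355,238,6);c3=c2.copy();draw(c3,'scene',p,230,204,5)
cv2.imwrite("pics/g2.png",side(c1,hi));cv2.imwrite("pics/g3.png",side(cv2.resize(c2,None,fx=1.1,fy=1.1),cv2.resize(c3,None,fx=1.1,fy=1.1)))
E
```

```text
[ 5.47923088e+02 -1.69892011e+02  1.08501098e+02 -1.96946512e-01] 3.2037484633044795e-12
```

View pics/g2.png

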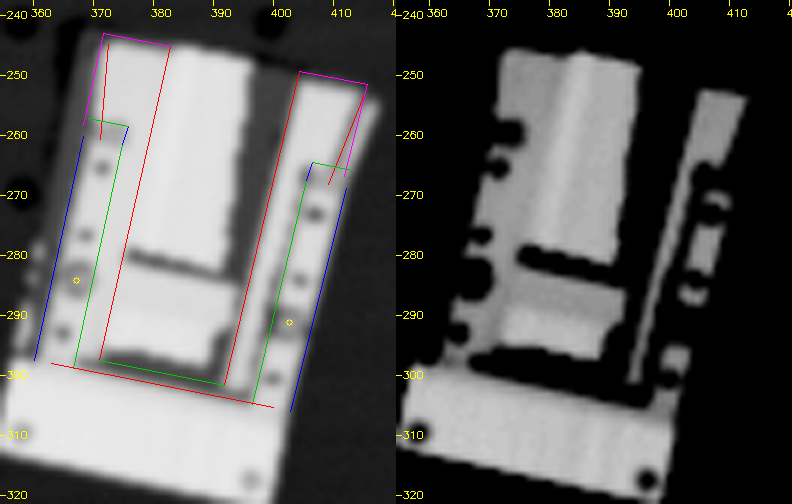

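View pics/g3.png

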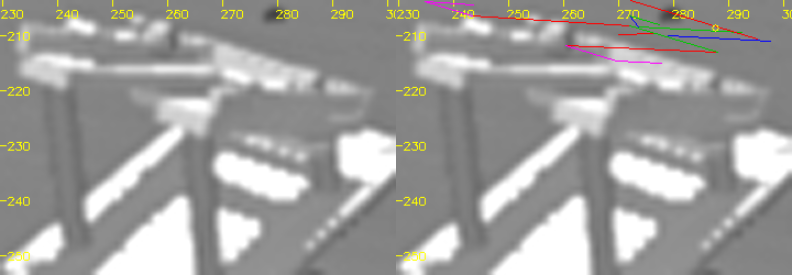

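```bash
cat > gfit.py <<'E'
from guide import *
A={n:np.load(f"pics/{n}_avg.npy").mean(2).astype(np.float32) for n in("top","scene")}
G={n:(cv2.Sobel(cv2.GaussianBlur(a,(0,0),.7),5,1,0),cv2.Sobel(cv2.GaussianBlur(a,(0,0),.7),5,0,1)) for n,a in A.items()}
def score(n,p):
    o,R=pose(p,30);t=0
    for a,b in E_:
        q=proj(n,o+R.apply([a,b])).astype(np.float32);d=q[1]-q[0];l=np.hypot(*d);nn=np.array([-d[1],d[0]])/l
        s=q[0]+np.linspace(.03,.97,40)[:,None]*d
        g=[cv2.remap(k,s[:,:1].astype(np.float32),s[:,1:].astype(np.float32),1)[:,0] for k in G[n]]
        t+=np.minimum(np.abs(g[0]*nn[0]+g[1]*nn[1]),150).mean()*np.sqrt(l)
    return t
D=np.array([[367.3,284.2],[402.8,291.2]])
def prior(p):
    q,R=pose(p,30);return ((proj('top',q+R.apply([[-20,43.5,16],[-20,-43.5,16]]))-D)**2).sum()
g0=np.load('g0.npy');R=[]
for z in range(55,116,4):
    x0=ray('top',proj('top',[g0[:3]])[0],z)
    L=lambda p:-score('top',p)-score('scene',p)+60*prior(p)
    p0=np.array([*x0[:2],z,g0[3]])
    r=minimize(L,p0,method='Nelder-Mead',options=dict(initial_simplex=p0+np.vstack([np.zeros(4),np.diag([3,3,3,.02])]),maxiter=800))
    R.append((r.fun,r.x));print(z,r.x.round(2),round(r.fun),round(score('top',r.x)),round(score('scene',r.x)),round(prior(r.x),2))
p=min(R,key=lambda a:a[0])[1];np.save('g1.npy',p)
S=np.load("pics/scene_avg.npy")[...,::-1]
c2=crop(np.clip(S*1.2,0,255).astype(np.uint8),230,200,75,50,8);draw(c2,'scene',p,230,200,8);cv2.imwrite("pics/g4.png",c2)
E
python3 gfit.py
```

```text
55 [ 5.5528e+02 -1.7485e+02  5.4290e+01 -2.0000e-01] -11436 8248 3365 2.96
59 [ 5.5450e+02 -1.7365e+02  6.4610e+01 -1.9000e-01] -11997 8267 3904 2.91
63 [ 5.5030e+02 -1.7301e+02  6.2140e+01 -1.9000e-01] -11820 8169 3877 3.78
67 [ 5.5454e+02 -1.7374e+02  6.4650e+01 -1.9000e-01] -12012 8275 3912 2.91
71 [ 5.5396e+02 -1.7376e+02  6.8860e+01 -1.9000e-01] -12014 8164 3978 2.14
75 [ 5.4870e+02 -1.7104e+02  7.9050e+01 -1.9000e-01] -13261 8227 5230 3.27
79 [ 5.4857e+02 -1.7107e+02  7.9280e+01 -1.8000e-01] -13255 8258 5196 3.31
83 [ 5.4828e+02 -1.7152e+02  8.4050e+01 -1.7000e-01] -13525 8206 5464 2.41
87 [ 5.5220e+02 -1.7196e+02  8.6310e+01 -1.8000e-01] -13551 8018 5637 1.73
91 [ 5.5213e+02 -1.7187e+02  8.6330e+01 -1.8000e-01] -13545 8008 5640 1.72
95 [ 5.4761e+02 -1.6982e+02  9.3820e+01 -1.8000e-01] -11973 8193 3901 2.01
99 [ 5.4760e+02 -1.6981e+02  9.3910e+01 -1.8000e-01] -11972 8187 3906 2.01
103 [ 5.4820e+02 -1.7142e+02  8.3990e+01 -1.7000e-01] -13528 8217 5461 2.49
107 [ 5.4807e+02 -1.7137e+02  8.3920e+01 -1.7000e-01] -13528 8241 5450 2.72
111 [ 5.4559e+02 -1.6794e+02  1.1546e+02 -1.7000e-01] -10226 8121 2205 1.68
115 [ 5.4559e+02 -1.6821e+02  1.1553e+02 -1.7000e-01] -10231 8133 2201 1.71
```

View pics/g4.png

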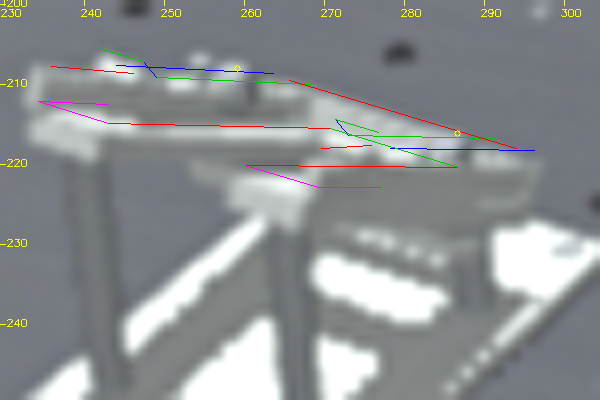

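```bash
cat > mv.py <<'E'
from geo import *
def toolR(Rp,sgn):
    M=Rp.as_matrix();x=-M[:,2];z=sgn*M[:,0];return Ro.from_matrix(np.stack([x,np.cross(z,x),z],1))
def cur():
    s=robot.get_state();q=s['eef_rot'];return np.array(s['ee_pos']),Ro.from_quat([*q[1:],q[0]]),s
def delta(tcp,Rt):
    p,R,s=cur();return tcp-p,(Rt*R.inv()).as_rotvec()
E
python3 - <<'E'
from mv import *
p,R,s=cur();print(R.as_matrix().round(2))
o,Rp=pose([549,218.7,80,-.09],32)
for sg in(1,-1):
    for zz in(11,71):
        d,w=delta(o+Rp.apply([-10,0,zz]),toolR(Rp,sg));print(sg,zz,d.round(1),w.round(3),np.linalg.norm(w))
E
sed -n 1,5p /dev/null; python3 - <<'E'
import sys;sys.path.insert(0,'.')
import os;os.chdir('.')
from guide import *
A=np.load("pics/top_avg.npy").mean(2).astype(np.float32);a=cv2.GaussianBlur(A,(0,0),.7);G=(cv2.Sobel(a,5,1,0),cv2.Sobel(a,5,0,1))
L_=[e for e in E_ if e[0][1]==e[1][1] and e[0][1]!=26 and e[0][0]<0]
def f(p):
    o,R=pose(p,30);t=0
    for u,v in L_:
        q=proj('top',o+R.apply([u,v])).astype(np.float32);d=q[1]-q[0];l=np.hypot(*d);n=np.array([-d[1],d[0]])/l
        s=(q[0]+np.linspace(.03,.97,60)[:,None]*d).astype(np.float32)
        t+=np.abs(sum(cv2.remap(k,s[:,:1],s[:,1:],1)[:,0]*m for k,m in zip(G,n))).mean()
    return t
for z in(82,86):
  R=[(f([550,y,z,w]),y,w) for y in np.arange(-180,-163,.5) for w in np.arange(-.25,-.13,.005)]
  print(z,[tuple(np.round(r,3)) for r in sorted(R)[-8:]])
E
```

```text
[[-0.    0.93  0.38]
 [ 0.    0.38 -0.93]
 [-1.    0.   -0.  ]]
1 11 [ 289.6  821.9 -147.3] [-0.349 -0.472  1.064] 1.2153131602814315
1 71 [257.9 824.8 -96.4] [-0.349 -0.472  1.064] 1.2153131602814315
-1 11 [ 289.6  821.9 -147.3] [ 0.536 -0.396 -1.986] 2.0944031301673203
-1 71 [257.9 824.8 -96.4] [ 0.536 -0.396 -1.986] 2.0944031301673203
82 [(np.float64(781.23), np.float64(-174.0), np.float64(-0.215)), (np.float64(782.464), np.float64(-174.0), np.float64(-0.205)), (np.float64(782.762), np.float64(-174.0), np.float64(-0.21)), (np.float64(783.797), np.float64(-173.5), np.float64(-0.195)), (np.float64(784.096), np.float64(-173.5), np.float64(-0.215)), (np.float64(786.191), np.float64(-173.5), np.float64(-0.2)), (np.float64(786.925), np.float64(-173.5), np.float64(-0.21)), (np.float64(787.127), np.float64(-173.5), np.float64(-0.205))]
86 [(np.float64(781.912), np.float64(-173.5), np.float64(-0.2)), (np.float64(781.945), np.float64(-173.5), np.float64(-0.215)), (np.float64(782.594), np.float64(-173.0), np.float64(-0.195)), (np.float64(783.284), np.float64(-173.5), np.float64(-0.205)), (np.float64(783.637), np.float64(-173.5), np.float64(-0.21)), (np.float64(783.718), np.float64(-173.0), np.float64(-0.21)), (np.float64(784.679), np.float64(-173.0), np.float64(-0.2)), (np.float64(785.404), np.float64(-173.0), np.float64(-0.205))]
```

Request:
drive_tool(series="0 0 45 -0.023 -0.031 0.071 60; 12 42 65 -0.047 -0.063 0.142 60; 25 88 75 -0.07 -0.094 0.213 60; 38 135 75 -0.093 -0.126 0.284 60; 50 183 75 -0.116 -0.157 0.355 60", grip_force=40)

```text
time_s: 1.9
ee_pos: [295.7, -417.2, 306.9]
eef_rot: [0.714, 0.279, 0.575, -0.285]
ft_force: [0.7, 1.1, 1.1]
opening: 59.9
```

Request:
drive_tool(series="12 48 0 -0.023 -0.031 0.071 60; 25 96 0 -0.047 -0.063 0.142 60; 38 144 0 -0.07 -0.094 0.213 60; 51 192 0 -0.093 -0.126 0.284 60; 64 240 0 -0.116 -0.157 0.355 60")

```text
time_s: 2.4
ee_pos: [368.4, -225.2, 293.2]
eef_rot: [0.794, 0.171, 0.558, -0.169]
ft_force: [1.0, 2.1, 1.7]
opening: 60.1
```

Request:
drive_tool(series="15 47 0 -0.023 -0.031 0.071 60; 30 94 0 -0.047 -0.063 0.142 60; 45 141 0 -0.07 -0.094 0.213 60; 60 188 0 -0.093 -0.126 0.284 60; 76 235 0 -0.116 -0.157 0.355 60")

```text
time_s: 2.9
ee_pos: [417.0, -164.5, 261.7]
eef_rot: [0.825, 0.108, 0.545, -0.107]
ft_force: [-0.6, -0.9, 0.5]
opening: 59.9
```

```bash
python3 - <<'E'
from mv import *
p,R,s=cur();print(s['time_s'],p.round(1),s['joint_pos'].round(2),s['opening'],s['ft_force'].round(2))
o,Rp=pose([549,218.7,80,-.09],32)
for zz in(11,71):
        d,w=delta(o+Rp.apply([-10,0,zz]),toolR(Rp,1));print(zz,d.round(1),w.round(3),np.linalg.norm(w))
E
```

```text
2.9 [ 417.  -164.5  261.7] [ 0.48 -0.38 -0.11  2.16 -0.15  0.98  0.12] 59.92780675461984 [-0.56 -0.92  0.53]
11 [ 117.8  384.5 -177.7] [-0.093 -0.15   0.203] 0.26903050365659664
71 [  86.1  387.3 -126.8] [-0.093 -0.15   0.203] 0.26903050365659664
```

Request:
drive_tool(series="40 0 0 0 0 0 60; 80 20 0 0 0 0 60; 110 55 0 0 0 0 60; 130 95 0 0 0 0 60; 130 140 0 0 0 0 60")

```text
time_s: 3.4
ee_pos: [549.7, -20.4, 261.6]
eef_rot: [0.825, 0.109, 0.545, -0.103]
ft_force: [0.9, 0.3, 0.1]
opening: 60.3
```

```bash
python3 - <<'E'
from mv import *
p,R,s=cur();print(s['time_s'],p.round(1),s['joint_pos'].round(2),s['opening'],s['ft_force'].round(2))
o,Rp=pose([549,218.7,80,-.09],32)
for zz in(11,71):
        d,w=delta(o+Rp.apply([-10,0,zz]),toolR(Rp,1));print(zz,d.round(1),w.round(3),np.linalg.norm(w))
E
```

```text
3.4 [549.7 -20.4 261.6] [ 0.37 -0.15 -0.42  1.98  0.02  0.91 -0.37] 60.255688630895015 [0.92 0.27 0.05]
11 [ -14.9  240.4 -177.5] [-0.097 -0.15   0.197] 0.26647436391499446
71 [ -46.6  243.3 -126.6] [-0.097 -0.15   0.197] 0.26647436391499446
```

Request:
drive_tool(series="0 47 0 -0.02 -0.03 0.04 60; -5 94 -10 -0.04 -0.06 0.08 60; -12 140 -20 -0.06 -0.09 0.12 60; -22 185 -30 -0.08 -0.12 0.16 60; -35 225 -45 -0.097 -0.15 0.197 60")

```text
time_s: 3.9
ee_pos: [512.7, 205.9, 217.5]
eef_rot: [0.875, 0.021, 0.483, -0.038]
ft_force: [0.8, -1.3, 0.7]
opening: 59.7
```

Request:
drive_tool(series="-5 10 -25 0 0 0 60; -10 18 -55 0 0 0 60; -12 18 -82 0 0 0 60; -12 18 -82 0 0 0 60; -12 18 -82 0 0 0 60")

```text
time_s: 4.4
ee_pos: [501.0, 221.1, 134.9]
eef_rot: [0.873, 0.021, 0.485, -0.04]
ft_force: [0.7, -0.6, 1.5]
opening: 60.0
```

```bash
cat > where.py <<'E'
from mv import *
p,R,s=cur();print(s['time_s'],p.round(1),s['joint_pos'].round(2),s['opening'],s['ft_force'].round(2))
o,Rp=pose([549,218.7,80,-.09],32)
for zz in(11,71):
        d,w=delta(o+Rp.apply([-10,0,zz]),toolR(Rp,1));print(zz,d.round(1),w.round(3),np.linalg.norm(w))
E
python3 where.py
```

```text
4.4 [501.  221.1 134.9] [ 0.26 -0.01 -1.    2.19  0.67  0.67 -1.3 ] 60.02415339410765 [ 0.75 -0.61  1.52]
11 [ 33.7  -1.1 -50.9] [ 0.001 -0.002 -0.   ] 0.001957363809096647
71 [ 2.1  1.8 -0. ] [ 0.001 -0.002 -0.   ] 0.001957363809096647
```

Request:
drive_tool(series="8 0 -12 0 0 0 60; 16 0 -24 0 0 0 60; 24 0 -36 0 0 0 60; 30 -1 -45 0 0 0 60; 33.5 -1 -51 0 0 0 60")

```text
time_s: 4.9
ee_pos: [536.3, 219.5, 85.0]
eef_rot: [0.874, 0.022, 0.484, -0.04]
ft_force: [0.2, -0.2, -0.4]
opening: 59.5
```

```bash
python3 where.py; python3 - <<'E'
from geo import *;from crop import *
T=robot.capture("top")[...,::-1];S=robot.capture("scene")[...,::-1]
cv2.imwrite("pics/a.png",side(crop(T,190,235,66,84,6),crop(S,380,205,66,84,6)))
E
```

```text
4.9 [536.3 219.5  85. ] [ 0.2   0.19 -0.95  2.18  0.99  0.68 -1.55] 59.51213107198762 [ 0.16 -0.17 -0.38]
11 [-1.5  0.5 -1. ] [0.001 0.001 0.002] 0.002403842123380362
71 [-33.2   3.3  49.9] [0.001 0.001 0.002] 0.002403842123380362
```

View pics/a.png

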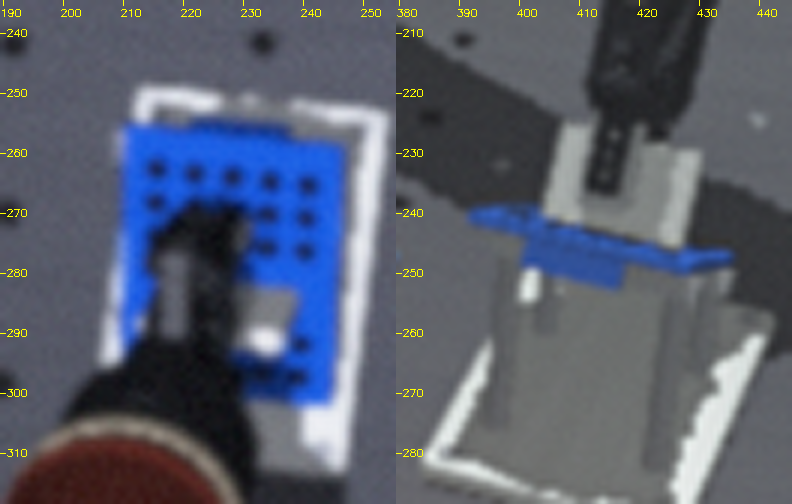

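Request:
drive_tool(series="-1.5 0 -1 0 0 0 30; -1.5 0 -1 0 0 0 5; -1.5 0 -1 0 0 0 5; -1.5 0 -1 0 0 0 5; -1.5 0 -1 0 0 0 5", grip_force=70)

```text
time_s: 5.5
ee_pos: [534.1, 220.2, 84.1]
eef_rot: [0.874, 0.021, 0.483, -0.04]
ft_force: [0.2, -1.1, 7.3]
opening: 8.9
```

Request:
drive_tool(series="0 0 0 0 0 0 5; 0 0 0 0 0 0 5; 0 0 0 0 0 0 5")

```text
time_s: 5.8
ee_pos: [534.1, 220.2, 84.1]
eef_rot: [0.874, 0.021, 0.483, -0.04]
ft_force: [-1.2, -2.3, 8.5]
opening: 9.2
```

```bash
python3 where.py; cat > look.py <<'E'
from mv import *
from plate import fitplate
def look(rt,rs,p0,tilt,free=False,k=4):
    I={n:np.mean([robot.capture(n).astype(np.float32) for _ in range(k)],0) for n in("top","scene")}
    return fitplate(I['top'],I['scene'],rt,rs,p0,tilt,free)
E
python3 - <<'E'
from look import *
for f in(0,1): print(look((200,245,60,70),(385,230,60,30),(549,218.7,80,-.09),32,f))
E
```

```text
5.8 [534.1 220.2  84.1] [ 0.2   0.19 -0.95  2.18  0.99  0.68 -1.55] 9.19701289656362 [-1.18 -2.31  8.48]
11 [ 0.7 -0.2 -0.1] [0.001 0.002 0.   ] 0.0022294093799732663
71 [-31.    2.7  50.8] [0.001 0.002 0.   ] 0.0022294093799732663
(array([ 5.49079010e+02,  2.18636771e+02,  8.00790675e+01, -9.10956004e-02]), (0.07730027770184977, 0.06930239784936132))
(array([ 5.49116581e+02,  2.18675758e+02,  8.08541826e+01, -8.57982121e-02,
        3.26277857e+01]), (0.07483561207398359, 0.05733533881626329))
```

```bash
python3 - <<'E'
from mv import *
p,R,s=cur();o,Rp=pose([549.1,218.65,80.1,-.091],32)
rel=dict(t=R.inv().apply(o-p).tolist(),q=(R.inv()*Rp).as_quat().tolist());json.dump(rel,open('rel.json','w'));print(rel,Rp.apply([0,1,0]))
lip=o+Rp.apply([55,0,0]);print(lip)
for i in range(1,11):
    Q=Ro.from_rotvec(np.radians(2*i)*Rp.apply([0,1,0]));l=lip+Rp.apply([6,0,2])*min(1,i/5)
    print(i,(l+Q.apply(p-lip)-p).round(1),Q.as_rotvec().round(3))
E
```

```text
{'t': [11.446533050506739, -0.12218583272420538, 10.656236034378754], 'q': [0.0005199899923588532, -0.7064203351055514, -0.00012710686886937409, 0.7077923591023092]} [0.09087446 0.99586236 0.        ]
[595.54965465 214.41137494 109.24555953]
1 [-0.   0.   3.1] [0.003 0.035 0.   ]
2 [ 0.  -0.   6.3] [0.006 0.07  0.   ]
3 [ 0.1 -0.   9.5] [0.01  0.104 0.   ]
4 [ 0.3 -0.  12.7] [0.013 0.139 0.   ]
5 [ 0.6 -0.1 16. ] [0.016 0.174 0.   ]
6 [ 0.2 -0.  18.3] [0.019 0.209 0.   ]
7 [-0.2  0.  20.6] [0.022 0.243 0.   ]
8 [-0.5  0.  22.9] [0.025 0.278 0.   ]
9 [-0.7  0.1 25.2] [0.029 0.313 0.   ]
10 [-0.8  0.1 27.5] [0.032 0.348 0.   ]
```

Request:
drive_tool(series="0 0 3.1 0.003 0.035 0 5; 0 0 6.3 0.006 0.07 0 5; 0.1 0 9.5 0.01 0.104 0 5; 0.3 0 12.7 0.013 0.139 0 5; 0.6 0 16 0.016 0.174 0 5")

```text
time_s: 7.1
ee_pos: [533.2, 219.8, 98.7]
eef_rot: [0.827, 0.025, 0.56, -0.037]
ft_force: [0.3, -0.1, -2.5]
opening: 9.0
```

Request:
drive_tool(series="-0.4 0 2.3 0.003 0.035 0 5; -0.8 0 4.6 0.006 0.07 0 5; -1.1 0 6.9 0.01 0.104 0 5; -1.3 0.1 9.2 0.013 0.139 0 5; -1.4 0.1 11.5 0.016 0.174 0 5")

```text
time_s: 7.6
ee_pos: [531.8, 219.9, 110.1]
eef_rot: [0.775, 0.028, 0.63, -0.035]
ft_force: [0.4, 0.3, -2.3]
opening: 9.0
```

Request:
drive_tool(series="0 0 0 0 0 0 5; 0 0 0 0 0 0 5; 0 0 0 0 0 0 5")

```text
time_s: 7.9
ee_pos: [531.8, 220.1, 109.9]
eef_rot: [0.776, 0.028, 0.629, -0.035]
ft_force: [-0.3, -0.5, -2.2]
opening: 9.3
```

```bash
cat >> look.py <<'E'
rel=json.load(open('rel.json'))
def platenow():
    p,R,s=cur();return p+R.apply(rel['t']),R*Ro.from_quat(rel['q'])
E
python3 - <<'E'
from look import *
o0,R0=pose([549.1,218.65,80.1,-.091],32);l0=o0+R0.apply([55,0,0])
o,R=platenow();print("pred",o.round(1),R.as_euler('ZYX',degrees=True).round(2),"lip in ledge",R0.inv().apply(o+R.apply([55,0,0])-l0).round(1))
y=R.as_euler('ZYX')
x,l=look((200,240,60,70),(385,215,60,50),(*o,y[0]),-np.degrees(y[1]),True);print(x.round(3),l)
E
python3 where.py
```

```text
pred [544.6 218.8 100.9] [-5.160e+00 -1.186e+01 -1.000e-02] lip in ledge [ 3.8 -0.2  1.1]
[ 5.51501e+02  2.19288e+02  8.64490e+01 -1.75000e-01  3.06290e+01] (0.22816729624419796, 0.25024378977676054)
8.3 [532.1 220.2 110.1] [ 0.37  0.33 -1.05  1.91  0.52  0.96 -1.  ] 8.927890191482884 [ 0.21  0.06 -2.63]
11 [  2.7  -0.2 -26. ] [-0.031 -0.349 -0.   ] 0.3500912172194485
71 [-29.    2.6  24.8] [-0.031 -0.349 -0.   ] 0.3500912172194485
```

```bash
python3 - <<'E'
from look import *;from crop import *
T=robot.capture("top")[...,::-1].copy();S=robot.capture("scene")[...,::-1].copy()
o,R=platenow()
a=crop(T,190,235,66,84,6);b=crop(S,380,205,66,84,6)
for n,c,x,y in(("top",a,190,235),("scene",b,380,205)):
    q=((proj(n,o+R.apply(box((-60,-45,0),(60,45,6))))-[x,y]+.5)*6).astype(np.int32)
    for k in(0,1): cv2.polylines(c,[q[[0+k,2+k,6+k,4+k]]],True,(0,255,255) if k else (0,128,255),1)
cv2.imwrite("pics/b.png",side(a,b))
E
```

```text
(no output)
```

View pics/b.png

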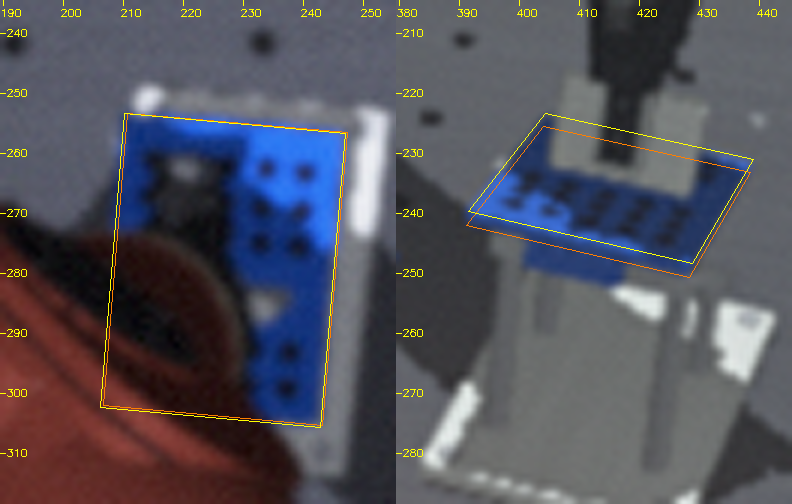

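Request:
drive_tool(series="1 0 12 0 0 0 5; 3 0 30 0 0 0 5; 6 0 55 0 0 0 5; 10 0 85 0 0 0 5; 15 0 115 0 0 0 5")

```text
time_s: 8.9
ee_pos: [547.3, 220.6, 228.0]
eef_rot: [0.776, 0.028, 0.629, -0.035]
ft_force: [0.1, -0.7, -2.6]
opening: 8.8
```

```bash
cat > tgt.py <<'E'
from look import *
import sys
G=[550,-173.2,85,-.205]
try: G=json.load(open('G.json'))
except Exception: pass
go,gR=pose(G,30)
def target(lead,pitch=0,yaw=0): # lead in guide frame; pitch deg extra slope; returns tcp,R
    pR=gR*Ro.from_euler('z',yaw)*Ro.from_euler('y',-pitch,degrees=True)
    o=go+gR.apply(lead)-pR.apply([-60,0,0])
    tR=pR*Ro.from_quat(rel['q']).inv();return o-tR.apply(rel['t']),tR
def show():
    o,R=platenow();r=gR.inv()*R
    print("lead",gR.inv().apply(o+R.apply([-60,0,0])-go).round(1),"lip",gR.inv().apply(o+R.apply([55,0,0])-go).round(1),"dyaw,dpitch,droll",r.as_euler('ZYX',degrees=True).round(2))
    s=robot.get_state();print("t",round(s['time_s'],2),"F guide",gR.inv().apply(s['ft_force']).round(1),"F",s['ft_force'].round(1),"open",round(s['opening'],1),s['joint_pos'].round(2))
def need(*a,**k):
    d,w=delta(*target(*a,**k));print("need",a,k,d.round(1),w.round(3),round(np.degrees(np.linalg.norm(w)),1))
E
python3 - <<'E'
from tgt import *
show();need([65,0,30],2);need([65,0,60],2)
E
```

```text
lead [-50.3 379.6 169.5] lip [ 58.3 392.6 134.2] dyaw,dpitch,droll [ 6.78 17.91  3.51]
t 8.9 F guide [-1.1 -0.7 -2.4] F [ 0.1 -0.7 -2.6] open 8.8 [ 0.46  0.23 -1.12  1.74  0.38  1.16 -0.85]
need ([65, 0, 30], 2) {} [  78.1 -409.4  -48.7] [-0.052 -0.347 -0.114] 21.2
need ([65, 0, 60], 2) {} [  63.5 -406.3  -22.7] [-0.052 -0.347 -0.114] 21.2
```

Request:
drive_tool(series="10 -35 0 -0.005 -0.035 -0.011 5; 20 -78 0 -0.01 -0.07 -0.023 5; 30 -122 0 -0.016 -0.104 -0.034 5; 40 -166 0 -0.021 -0.139 -0.046 5; 50 -210 0 -0.026 -0.174 -0.057 5")

```text
time_s: 9.4
ee_pos: [597.9, 8.7, 227.3]
eef_rot: [0.828, 0.038, 0.556, -0.063]
ft_force: [0.3, 0.8, -3.2]
opening: 8.9
```

Request:
drive_tool(series="5 -45 0 -0.005 -0.035 -0.011 5; 9 -90 0 -0.01 -0.07 -0.023 5; 13 -135 -5 -0.016 -0.104 -0.034 5; 14 -175 -15 -0.021 -0.139 -0.046 5; 14 -196 -23 -0.026 -0.174 -0.057 5")

```text
time_s: 9.9
ee_pos: [611.1, -190.3, 203.7]
eef_rot: [0.871, 0.049, 0.48, -0.092]
ft_force: [-0.1, -0.1, -3.1]
opening: 9.3
```

Request:
drive_tool(series="0 0 0 0 0 0 5; 0 0 0 0 0 0 5")

```text
time_s: 10.1
ee_pos: [611.4, -185.8, 203.2]
eef_rot: [0.87, 0.049, 0.481, -0.09]
ft_force: [0.5, 0.6, -2.7]
opening: 9.1
```

```bash
python3 - <<'E'
from tgt import *;from guide import draw;from crop import *
show();need([65,0,30],2);need([65,0,8],2)
T=robot.capture("top")[...,::-1].copy();S=robot.capture("scene")[...,::-1].copy()
o,R=platenow()
a=crop(T,355,225,66,90,6);b=crop(S,232,175,66,90,6)
for n,c,x,y in(("top",a,355,225),("scene",b,232,175)):
    draw(c,n,G,x,y,6)
    q=((proj(n,o+R.apply(box((-60,-45,0),(60,45,6))))-[x,y]+.5)*6).astype(np.int32)
    for k in(0,1): cv2.polylines(c,[q[[0+k,2+k,6+k,4+k]]],True,(0,255,255) if k else (0,128,255),1)
cv2.imwrite("pics/c.png",side(a,b))
E
```

```text
lead [64.5  0.1 57.9] lip [1.794e+02 1.000e-01 6.190e+01] dyaw,dpitch,droll [-0.02 -2.   -0.03]
t 10.1 F guide [-1.   0.7 -2.5] F [ 0.5  0.6 -2.7] open 9.1 [ 1.08  0.03 -0.84  2.01  0.01  0.55  0.03]
need ([65, 0, 30], 2) {} [ 14.1  -3.  -23.9] [ 0.    -0.     0.001] 0.0
need ([65, 0, 8], 2) {} [ 24.8  -5.3 -43. ] [ 0.    -0.     0.001] 0.0
```

View pics/c.png

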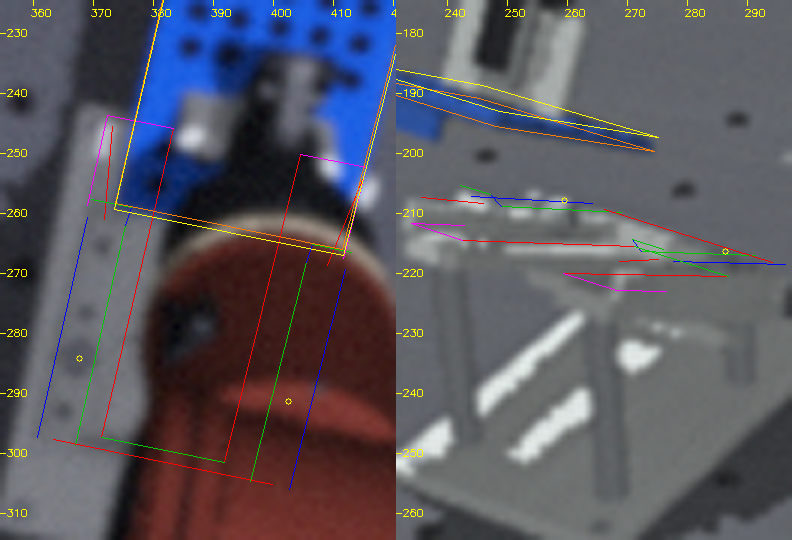

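Request:
drive_tool(series="5 -1 -9 0 0 0 5; 10 -2 -18 0 0 0 5; 15 -3 -27 0 0 0 5; 20 -4 -35 0 0 0 5; 24.5 -5 -43 0 0 0 5")

```text
time_s: 10.7
ee_pos: [636.9, -189.4, 160.0]
eef_rot: [0.871, 0.049, 0.481, -0.089]
ft_force: [0.8, -0.5, -2.0]
opening: 8.8
```

Request:
drive_tool(series="0.5 0 -1 0 0 0 5; 1 0 -2 0 0 0 5; 1.5 0 -3 0 0 0 5; 2 0 -4 0 0 0 5")

```text
time_s: 11.1
ee_pos: [637.9, -190.7, 155.7]
eef_rot: [0.871, 0.049, 0.481, -0.09]
ft_force: [0.5, -0.1, -3.0]
opening: 9.1
```

```bash
python3 -c "
from tgt import *
show();need([60,0,0],2)"
```

```text
lead [64.1  0.7  3.3] lip [179.    0.6   7.3] dyaw,dpitch,droll [-0.01 -2.02 -0.02]
t 11.1 F guide [-1.1  0.  -2.9] F [ 0.5 -0.1 -3. ] open 9.1 [ 0.98  0.17 -0.8   2.    0.25  0.47 -0.17]
need ([60, 0, 0], 2) {} [-2.  -0.2 -4.9] [0. 0. 0.] 0.0
```

Request:
drive_tool(series="0.5 -0.1 -0.9 0 0 0 5; 1 -0.2 -1.7 0 0 0 5; 1.5 -0.3 -2.6 0 0 0 5; 1.5 -0.3 -2.6 0 0 0 5")

```text
time_s: 11.5
ee_pos: [639.2, -191.2, 152.4]
eef_rot: [0.87, 0.049, 0.482, -0.09]
ft_force: [0.9, -0.7, -1.5]
opening: 9.2
```

Request:
drive_tool(series="0.25 0 -0.45 0 0 0 5; 0.5 -0.1 -0.9 0 0 0 5; 0.7 -0.1 -1.3 0 0 0 5; 0.7 -0.1 -1.3 0 0 0 5")

```text
time_s: 11.9
ee_pos: [639.9, -191.2, 151.1]
eef_rot: [0.87, 0.049, 0.482, -0.09]
ft_force: [0.8, 0.4, -2.2]
opening: 9.1
```

```bash
python3 -c "
from tgt import *
show()"
```

```text
lead [63.6  0.6 -1.7] lip [178.5   0.5   2.3] dyaw,dpitch,droll [-0.04 -1.97 -0.  ]
t 11.9 F guide [-0.5  0.6 -2.2] F [ 0.8  0.4 -2.2] open 9.1 [ 0.97  0.18 -0.79  2.    0.27  0.46 -0.18]
```

No contact yet; continue gently.

Request:
drive_tool(series="0.25 0 -0.45 0 0 0 5; 0.5 -0.1 -0.9 0 0 0 5; 0.5 -0.1 -0.9 0 0 0 5")

```text
time_s: 12.2
ee_pos: [640.4, -191.3, 150.2]
eef_rot: [0.87, 0.049, 0.482, -0.09]
ft_force: [-0.1, 0.6, -2.9]
opening: 9.1
```

Request:
drive_tool(series="0.25 0 -0.45 0 0 0 5; 0.5 -0.1 -0.9 0 0 0 5; 0.5 -0.1 -0.9 0 0 0 5")

```text
time_s: 12.5
ee_pos: [641.0, -191.4, 149.6]
eef_rot: [0.87, 0.049, 0.482, -0.09]
ft_force: [-2.5, 0.6, 1.5]
opening: 8.8
```

Request:
drive_tool(series="0.25 0 -0.45 0 0 0 5; 0.5 -0.1 -0.9 0 0 0 5; 0.5 -0.1 -0.9 0 0 0 5")

```text
time_s: 12.8
ee_pos: [641.4, -191.6, 149.3]
eef_rot: [0.87, 0.049, 0.482, -0.09]
ft_force: [-12.3, 1.9, 13.5]
opening: 8.8
```

Request:
drive_tool(series="-0.3 0.1 0.6 0 0 0 5; -0.3 0.1 0.6 0 0 0 5")

```text
time_s: 13.0
ee_pos: [641.1, -191.5, 149.5]
eef_rot: [0.87, 0.049, 0.482, -0.09]
ft_force: [-6.4, 1.0, 6.3]
opening: 9.4
```

```bash
echo '[551.5,-173.5,82.4,-0.205]'>G.json; python3 -c "
from tgt import *
show();need([50,0,0.3],2);need([40,0,0.3],1);need([30,0,0.5],.5)"
```

```text
lead [63.8  0.5 -0.7] lip [178.8   0.4   3.3] dyaw,dpitch,droll [-0.03 -1.99 -0.03]
t 13.0 F guide [-2.4 -0.4  8.7] F [-6.4  1.   6.3] open 9.4 [ 0.96  0.18 -0.79  2.    0.27  0.46 -0.19]
need ([50, 0, 0.3], 2) {} [-12.3   2.1  -6. ] [ 0.    -0.     0.001] 0.0
need ([40, 0, 0.3], 1) {} [-20.2   3.7 -11.7] [0.004 0.017 0.001] 1.0
need ([30, 0, 0.5], 0.5) {} [-28.5   5.4 -16.8] [0.006 0.025 0.001] 1.5
```

Request:
drive_tool(series="-3 0.5 -1.2 0 0 0 5; -6 1 -2.8 0 0 0 5; -9 1.5 -4.4 0 0 0 5; -12.3 2.1 -6 0 0 0 5; -12.3 2.1 -6 0 0 0 5")

```text
time_s: 13.5
ee_pos: [627.8, -189.2, 142.2]
eef_rot: [0.87, 0.049, 0.482, -0.09]
ft_force: [0.3, -0.5, -1.4]
opening: 9.3
```

```bash
python3 -c "
from tgt import *
show();need([40,0,0.3],1);need([30,0,0.5],.5)"
```

```text
lead [48.4  0.  -0.2] lip [163.3  -0.    3.6] dyaw,dpitch,droll [-0.04 -1.88 -0.01]
t 13.5 F guide [-0.4 -0.5 -1.4] F [ 0.3 -0.5 -1.4] open 9.3 [ 0.98  0.17 -0.8   2.04  0.25  0.44 -0.17]
need ([40, 0, 0.3], 1) {} [-6.8  1.4 -4.3] [0.003 0.015 0.001] 0.9
need ([30, 0, 0.5], 0.5) {} [-15.1   3.1  -9.4] [0.005 0.024 0.001] 1.4
```

Request:
drive_tool(series="-3.5 0.7 -2.2 0.002 0.008 0 5; -6.8 1.4 -4.3 0.003 0.015 0 5; -9.5 2 -6 0.004 0.018 0 5; -12.3 2.5 -7.7 0.004 0.021 0 5; -15.1 3.1 -9.4 0.005 0.024 0 5")

```text
time_s: 14.0
ee_pos: [614.0, -187.2, 134.3]
eef_rot: [0.865, 0.05, 0.492, -0.09]
ft_force: [1.9, -5.7, -1.6]
opening: 9.0
```

```bash
python3 -c "
from tgt import *
show();need([20,0,0.5],.2);need([5,0,0.5],0);need([-10,0,.5])"
```

```text
lead [32.2 -0.8  1. ] lip [147.2  -0.9   2.3] dyaw,dpitch,droll [-0.06 -0.65 -0.06]
t 14.0 F guide [ 1.8 -5.2 -2.9] F [ 1.9 -5.7 -1.6] open 9.0 [ 1.    0.16 -0.8   2.06  0.23  0.45 -0.16]
need ([20, 0, 0.5], 0.2) {} [-9.7  2.8 -6.8] [0.002 0.008 0.001] 0.5
need ([5, 0, 0.5], 0) {} [-22.3   5.5 -14.4] [0.003 0.011 0.001] 0.7
need ([-10, 0, 0.5],) {} [-35.    8.1 -21.9] [0.003 0.011 0.001] 0.7
```

```bash
python3 -c "
from tgt import *
o=go+gR.apply([0,-1.3,0]);json.dump([*o.tolist(),G[3]],open('G.json','w'))"; python3 -c "
from tgt import *
show();need([32,0,0.5],.6);need([20,0,0.5],.2);need([8,0,.5])"
```

```text
lead [32.2  0.5  1. ] lip [147.2   0.4   2.3] dyaw,dpitch,droll [-0.06 -0.65 -0.06]
t 14.0 F guide [ 1.8 -5.2 -2.9] F [ 1.9 -5.7 -1.6] open 9.0 [ 1.    0.16 -0.8   2.06  0.23  0.45 -0.16]
need ([32, 0, 0.5], 0.6) {} [ 0.  -0.5 -0.6] [0.001 0.001 0.001] 0.1
need ([20, 0, 0.5], 0.2) {} [-9.9  1.6 -6.8] [0.002 0.008 0.001] 0.5
need ([8, 0, 0.5],) {} [-20.    3.7 -12.9] [0.003 0.011 0.001] 0.7
```

Request:
drive_tool(series="0 -1.4 -0.4 0 0 0 5; -3.3 -0.7 -2.6 0.001 0.003 0 5; -6.6 0 -4.7 0.001 0.005 0 5; -9.9 0.7 -6.8 0.002 0.008 0 5; -9.9 0.7 -6.8 0.002 0.008 0 5")

```text
time_s: 14.5
ee_pos: [603.0, -185.2, 126.2]
eef_rot: [0.862, 0.051, 0.496, -0.089]
ft_force: [-0.0, 0.1, -1.8]
opening: 9.1
```

```bash
python3 -c "
from tgt import *
show();need([5,0,0.5],0);need([-10,0,.5])"
```

```text
lead [18.3  0.2  0.1] lip [1.333e+02 2.000e-01 1.000e-01] dyaw,dpitch,droll [-0.04 -0.02  0.02]
t 14.5 F guide [-0.9  0.1 -1.5] F [-0.   0.1 -1.8] open 9.1 [ 1.01  0.15 -0.81  2.08  0.22  0.44 -0.14]
need ([5, 0, 0.5], 0) {} [-11.5   2.2  -6.3] [-0.001  0.001  0.   ] 0.1
need ([-10, 0, 0.5],) {} [-24.2   4.8 -13.8] [-0.001  0.001  0.   ] 0.1
```

Request:
drive_tool(series="-3 0.6 -1.7 0 0 0 5; -6 1.2 -3.3 0 0 0 5; -9 1.8 -5 0 0 0 5; -11.5 2.2 -6.4 0 0 0 5; -11.5 2.2 -6.4 0 0 0 5")

```text
time_s: 15.0
ee_pos: [591.7, -183.2, 120.1]
eef_rot: [0.862, 0.051, 0.496, -0.089]
ft_force: [0.6, -0.2, -3.7]
opening: 8.9
```

```bash
python3 -c "
from tgt import *
show();need([-10,0,.5]);need([-25,0,.3])"
```

```text
lead [ 5.3 -0.1  0.5] lip [ 1.203e+02 -1.000e-01  6.000e-01] dyaw,dpitch,droll [-0.04 -0.06  0.01]
t 15.0 F guide [-1.3 -0.1 -3.5] F [ 0.6 -0.2 -3.7] open 8.9 [ 1.03  0.13 -0.82  2.11  0.19  0.42 -0.12]
need ([-10, 0, 0.5],) {} [-13.    2.8  -7.7] [-0.     0.001  0.001] 0.1
need ([-25, 0, 0.3],) {} [-25.6   5.4 -15.4] [-0.     0.001  0.001] 0.1
```

Request:
drive_tool(series="-3.3 0.7 -2 0 0 0 5; -6.6 1.4 -3.9 0 0 0 5; -10 2.1 -5.9 0 0 0 5; -13 2.8 -7.8 0 0 0 5; -13 2.8 -7.8 0 0 0 5")

```text
time_s: 15.5
ee_pos: [578.6, -180.5, 112.2]
eef_rot: [0.862, 0.051, 0.496, -0.089]
ft_force: [1.3, -0.3, -2.6]
opening: 8.6
```

Request:
drive_tool(series="-2.5 0.5 -1.5 0 0 0 5; -5 1 -3 0 0 0 5; -7.5 1.6 -4.5 0 0 0 5; -10 2.1 -6 0 0 0 5; -12.6 2.6 -7.5 0 0 0 5")

```text
time_s: 16.0
ee_pos: [570.6, -178.7, 108.6]
eef_rot: [0.865, 0.05, 0.492, -0.089]
ft_force: [24.2, -6.1, -9.5]
opening: 9.0
```

```bash
python3 -c "
from tgt import *
show();need([-40,0,.3]);need([-55,0,.3])"
```

```text
lead [-19.   -0.    0.8] lip [96.  -0.1  2.1] dyaw,dpitch,droll [-0.03 -0.64  0.01]
t 16.0 F guide [ 16.8  -1.1 -20.7] F [24.2 -6.1 -9.5] open 9.0 [ 1.06  0.1  -0.84  2.17  0.14  0.37 -0.07]
need ([-40, 0, 0.3],) {} [-17.2   3.6 -11.3] [0.002 0.011 0.   ] 0.6
need ([-55, 0, 0.3],) {} [-29.9   6.2 -18.8] [0.002 0.011 0.   ] 0.6
```

Request:
drive_tool(series="-1.3 0.3 -1.5 0 0 0 5; -3 0.6 -2.5 0 0 0 5; -4.7 1 -3.5 0 0 0 5; -6.4 1.3 -4.5 0 0 0 5; -6.4 1.3 -4.5 0 0 0 5", grip_force=110)

```text
time_s: 16.5
ee_pos: [562.4, -177.0, 102.5]
eef_rot: [0.864, 0.051, 0.494, -0.089]
ft_force: [8.0, -1.4, -2.9]
opening: 8.4
```

```bash
python3 -c "
from tgt import *
show();need([-40,0,.3]);need([-55,0,.3])"
```

```text
lead [-29.4  -0.   -0. ] lip [85.6 -0.1  0.8] dyaw,dpitch,droll [-0.05 -0.39  0.01]
t 16.5 F guide [ 5.6  0.2 -6.6] F [ 8.  -1.4 -2.9] open 8.4 [ 1.07  0.09 -0.84  2.19  0.13  0.36 -0.06]
need ([-40, 0, 0.3],) {} [-8.9  1.9 -5.3] [0.001 0.007 0.001] 0.4
need ([-55, 0, 0.3],) {} [-21.7   4.6 -12.8] [0.001 0.007 0.001] 0.4
```

Passed the rollers; push on.

Request:
drive_tool(series="-2.6 0.5 -1.5 0 0.002 0 5; -5.2 1.1 -3 0 0.003 0 5; -7.8 1.6 -4.5 0 0.003 0 5; -10.4 2.2 -6 0 0.003 0 5; -12.8 2.7 -7.4 0 0.003 0 5")

```text
time_s: 17.0
ee_pos: [549.1, -174.1, 94.5]
eef_rot: [0.863, 0.051, 0.495, -0.089]
ft_force: [8.6, -1.8, -7.3]
opening: 8.6
```

```bash
python3 -c "
from tgt import *
show();need([-55,0,.3]);need([-60,0,.3])"
```

```text
lead [-45.2   0.1   0.1] lip [69.8  0.1  0.4] dyaw,dpitch,droll [-0.02 -0.15 -0.01]
t 17.0 F guide [  3.9  -0.  -10.7] F [ 8.6 -1.8 -7.3] open 8.6 [ 1.08  0.07 -0.85  2.22  0.09  0.34 -0.03]
need ([-55, 0, 0.3],) {} [-8.4  1.6 -4.8] [0.001 0.003 0.   ] 0.2
need ([-60, 0, 0.3],) {} [-12.6   2.5  -7.3] [0.001 0.003 0.   ] 0.2
```

Request:
drive_tool(series="-1.7 0.4 -1 0 0 0 5; -3.4 0.7 -2 0 0 0 5; -5.1 1.1 -3 0 0 0 5; -6.8 1.4 -4 0 0 0 5; -8.5 1.8 -5 0 0 0 5")

```text
time_s: 17.5
ee_pos: [540.5, -172.3, 89.5]
eef_rot: [0.863, 0.05, 0.496, -0.089]
ft_force: [8.5, -2.3, -7.5]
opening: 8.6
```

Request:
drive_tool(series="-0.8 0.2 -0.5 0 0 0 5; -1.7 0.4 -1 0 0 0 5; -2.6 0.6 -1.5 0 0 0 5; -3.4 0.7 -2 0 0 0 5")

```text
time_s: 17.9
ee_pos: [537.1, -171.6, 87.4]
eef_rot: [0.863, 0.05, 0.496, -0.089]
ft_force: [8.9, -2.0, -8.2]
opening: 8.6
```

```bash
python3 -c "
from tgt import *
show()"
```

```text
lead [-59.3   0.1   0. ] lip [55.7  0.1  0.3] dyaw,dpitch,droll [-0.01 -0.14 -0.01]
t 17.9 F guide [  3.8  -0.1 -11.6] F [ 8.9 -2.  -8.2] open 8.6 [ 1.1   0.06 -0.86  2.25  0.06  0.32  0.  ]
```

Not yet at the stop (drag only 4 N); advance in 1 mm steps until the axial force rises.

Request:
drive_tool(series="-0.85 0.2 -0.5 0 0 0 5; -1.7 0.35 -1 0 0 0 5; -1.7 0.35 -1 0 0 0 5")

```text
time_s: 18.2
ee_pos: [535.2, -171.2, 86.3]
eef_rot: [0.862, 0.051, 0.496, -0.089]
ft_force: [9.2, -1.4, -7.0]
opening: 8.8
```

Request:
drive_tool(series="-0.85 0.2 -0.5 0 0 0 5; -1.7 0.35 -1 0 0 0 5; -1.7 0.35 -1 0 0 0 5")

```text
time_s: 18.5
ee_pos: [533.7, -170.9, 85.4]
eef_rot: [0.863, 0.051, 0.496, -0.089]
ft_force: [8.8, -2.1, -9.3]
opening: 8.4
```

```bash
python3 -c "
from tgt import *
show()"
```

```text
lead [-63.3   0.1   0.1] lip [51.7  0.1  0.3] dyaw,dpitch,droll [-0.02 -0.14 -0.01]
t 18.5 F guide [  3.2  -0.2 -12.6] F [ 8.8 -2.1 -9.3] open 8.4 [ 1.1   0.05 -0.86  2.26  0.05  0.32  0.01]
```

Request:
drive_tool(series="-0.85 0.2 -0.5 0 0 0 5; -1.7 0.35 -1 0 0 0 5; -1.7 0.35 -1 0 0 0 5")

```text
time_s: 18.8
ee_pos: [533.5, -170.9, 85.6]
eef_rot: [0.863, 0.05, 0.494, -0.089]
ft_force: [13.4, -3.3, -7.4]
opening: 8.5
```

Request:
drive_tool(series="-0.85 0.2 -0.5 0 0 0 5; -1.7 0.35 -1 0 0 0 5; -1.7 0.35 -1 0 0 0 5")

```text
time_s: 19.1
ee_pos: [533.3, -170.9, 85.7]
eef_rot: [0.864, 0.05, 0.493, -0.089]
ft_force: [23.2, -6.5, -14.1]
opening: 8.8
```

```bash
python3 -c "
from tgt import *
show()"
```

```text
lead [-63.4   0.    0.2] lip [51.6 -0.   1.2] dyaw,dpitch,droll [-0.03 -0.51 -0.02]
t 19.1 F guide [ 13.7  -1.6 -24.2] F [ 23.2  -6.5 -14.1] open 8.8 [ 1.11  0.05 -0.86  2.27  0.04  0.31  0.02]
```

Request:
drive_tool(series="0.8 -0.15 0 0 0 0 5; 1.6 -0.3 0 0 0 0 5; 1.6 -0.3 0 0 0 0 5", grip_force=40)

```text
time_s: 19.4
ee_pos: [533.8, -171.1, 85.2]
eef_rot: [0.863, 0.05, 0.494, -0.089]
ft_force: [7.7, -3.0, 2.3]
opening: 8.5
```

```bash
python3 -c "
from tgt import *
show()"
```

```text
lead [-63.3  -0.1  -0.4] lip [51.7 -0.1  0.3] dyaw,dpitch,droll [-0.02 -0.35 -0.05]
t 19.4 F guide [ 8.3 -1.4 -2.1] F [ 7.7 -3.   2.3] open 8.5 [ 1.1   0.05 -0.86  2.26  0.05  0.31  0.01]
```

Request:
drive_tool(series="0 0 0 0 0 0 20; 0 0 0 0 0 0 40; 0 0 0 0 0 0 45; 0 0 0 0 0 0 45; 0 0 0 0 0 0 45")

```text
time_s: 19.9
ee_pos: [530.2, -170.3, 82.2]
eef_rot: [0.862, 0.051, 0.497, -0.089]
ft_force: [-0.7, 0.2, 0.5]
opening: 44.6
```

Request:
drive_tool(series="-2.5 0.5 4.3 0 0 0 45; -7.5 1.5 13 0 0 0 45; -15 3 26 0 0 0 45; -20 4 40 0 0 0 45; -22 5 62 0 0 0 45")

```text
time_s: 20.4
ee_pos: [507.2, -165.0, 143.7]
eef_rot: [0.861, 0.051, 0.498, -0.089]
ft_force: [-0.1, -0.4, -0.6]
opening: 45.1
```

```bash
python3 -c "
from tgt import *
show()"
```

```text
lead [-57.8   0.6  64.4] lip [57.2  0.5 64.1] dyaw,dpitch,droll [-0.06  0.18  0.02]
t 20.4 F guide [-0.3 -0.4 -0.5] F [-0.1 -0.4 -0.6] open 45.1 [ 1.14 -0.16 -0.82  2.25 -0.35  0.49  0.36]
```

Clear of the block. Move up and aside so the cameras can see the plate.

Request:
drive_tool(series="10 35 30 0 0 0 45; 20 80 50 0 0 0 45; 35 125 60 0 0 0 45; 50 170 60 0 0 0 45; 60 215 60 0 0 0 45")

```text
time_s: 20.9
ee_pos: [569.2, 51.0, 205.5]
eef_rot: [0.862, 0.051, 0.496, -0.09]
ft_force: [12.5, 90.4, -44.8]
opening: 45.0
```

```bash
python3 - <<'E'
from tgt import *;from guide import draw;from crop import *
o=go+gR.apply([-3.4,0,0]);G2=[*o,G[3]]
I={n:np.mean([robot.capture(n).astype(np.float32) for _ in range(4)],0) for n in("top","scene")}
from plate import fitplate
x,l=fitplate(I['top'],I['scene'],(350,235,70,80),(225,195,90,50),G2,30);print(x.round(2),l,"in guide frame",gR.inv().apply(x[:3]-o).round(1))
a=crop(np.clip(I['top'][...,::-1],0,255).astype(np.uint8),355,235,66,84,6);b=crop(np.clip(I['scene'][...,::-1],0,255).astype(np.uint8),230,195,66,84,6)
for n,c,X,Y in(("top",a,355,235),("scene",b,230,195)):
    q=((proj(n,o+gR.apply(box((-60,-45,0),(60,45,6))))-[X,Y]+.5)*6).astype(np.int32)
    for k in(0,1): cv2.polylines(c,[q[[0+k,2+k,6+k,4+k]]],True,(0,255,255) if k else (0,128,255),1)
cv2.imwrite("pics/d.png",side(a,b))
E
```

```text
[ 5.4847e+02 -1.7692e+02  8.0870e+01 -1.2000e-01] (0.10362727459305943, 0.4845191642931762) in guide frame [ 0.7 -2.7 -0.2]
```

View pics/d.png

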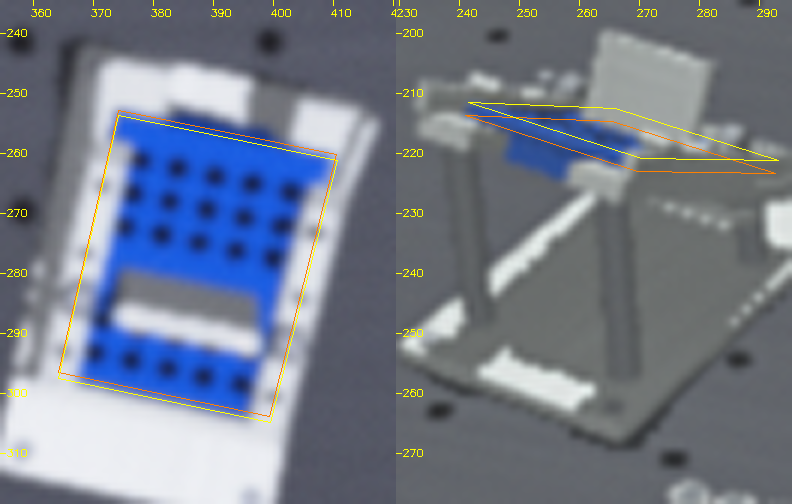

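```bash
python3 - <<'E'
from tgt import *;from crop import *
show();p,R,s=cur();print(p,s['joint_vel'].round(3),s['wrist_torque'].round(2),s['joint_torque'].round(1))
T=robot.capture("top");S=robot.capture("scene")
for n in("top","scene"):
    for t in("tube_rack","reagent_bottle","sample_jar"): print(n,t,[(round(r['p'],2),r['extent']) for r in robot.regions_of(n,t)][:2])
c=np.vstack([cv2.resize(T[130:330,100:520],(630,300)),cv2.resize(S[160:350,140:540],(630,299))])[...,::-1];cv2.imwrite("pics/e.png",c)
E
```

```text
lead [-14.6 223.2 108.3] lip [100.4 223.3 107.9] dyaw,dpitch,droll [ 0.05  0.16 -0.01]
t 21.3 F guide [-0.6 -0.2  0. ] F [-0.6 -0.1 -0.3] open 45.3 [ 1.2  -0.3  -1.3   2.08 -0.18  0.65 -0.26]
[567.6251162   49.97963178 203.29922165] [ 0.001  0.002  0.002 -0.004  0.004 -0.002 -0.007] [0.13 0.51 0.01] [  0.    3.8  11.  -39.2   0.5  -2.9   0. ]
top tube_rack [(0.86, [300.4, 183.0, 344.6, 215.3])]
top reagent_bottle [(0.89, [121.5, 258.3, 160.6, 285.8])]
top sample_jar [(0.84, [472.0, 285.3, 500.7, 312.9])]
scene tube_rack [(0.71, [259.4, 277.8, 324.7, 325.9])]
scene reagent_bottle [(0.62, [492.1, 239.8, 528.4, 304.6])]
scene sample_jar [(0.47, [243.3, 200.7, 282.8, 227.8])]
```

View pics/e.png

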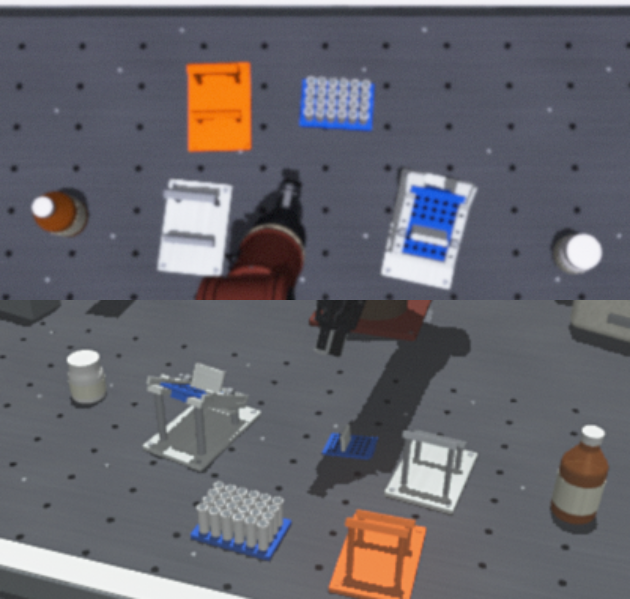

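Request:
drive_tool(series="0 -3 0 0 0 0 45; 2 -8 2 0 0 0 45; 4 -16 4 0 0 0 45; 6 -24 6 0 0 0 45; 6 -24 6 0 0 0 45")

```text
time_s: 22.2
ee_pos: [574.7, 23.9, 210.6]
eef_rot: [0.862, 0.052, 0.497, -0.09]
ft_force: [0.4, -0.7, -0.1]
opening: 44.6
```

Request:
drive_tool(series="0 0 0 0 0 0 45; 0 0 0 0 0 0 45; 0 0 0 0 0 0 45")

```text
time_s: 22.5
ee_pos: [574.3, 26.0, 210.2]
eef_rot: [0.862, 0.051, 0.497, -0.089]
ft_force: [-0.2, 0.4, 0.5]
opening: 44.8
```

```bash
python3 - <<'E'
from station import robot
s=robot.get_state();print(s['joint_pos'].round(2),s['ft_force'].round(1),abs(s['joint_vel']).max())
print(robot.close_job())
E
```

```text
[ 1.21 -0.27 -1.27  2.07 -0.16  0.65 -0.22] [-0.2  0.4  0.5] 0.0017008774011648983
the job is handed in; nothing more can be done
None
```

I gripped the plate by its block and swung its lower end up by 20° on the ledge, to a slope of about 12°. Then I lifted it off, laid its leading edge on the loader sill, slid it under the rollers to the end stop, released it and handed the job in at 22.5 s. No verdict is reported, so whether it passed isn't confirmed.

**Checks that agreed:**
- **Swing:** by the arm's readings, the lip was about 4 mm along and 1 mm above its starting place on the ledge at the end of the swing, within the 12 mm limits.
- **Seating:** advance stopped dead and the push force rose from 3–4 N to 14 N. This was 3.4 mm beyond where my camera estimate put the stop. The force felt at the rollers fits the same offset.
- **Final picture (top camera):** the plate's outline lies on the expected home pose, with the lip end up the slope.
- **Bystanders:** the rack, bottle and jar look unmoved in the last pictures. The detector's scene-camera fix on the jar landed on the loader at low confidence, so I ignored it.
- **Robot:** it was clear, with about zero force, when I handed in.

**Checks that failed or disagreed:**
- **Camera fits:** the automatic plate fit failed twice. During the swing the arm hid part of the plate, and at the end the loader did, so I relied on overlays and arm readings instead.
- **Force spike:** after release, the retreat drove joint 3 to its limit of -1.3 rad. The wrist reading spiked to about 100 N, under the 120 N limit, and I backed off. The pictures show no contact.

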